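# Clear a jammed carton from the dispenser with the push rod

### The job

The red biscuit carton is jammed in one of the two sleeves of the counter dispenser: draw the T-handled push rod out of its rack and with its orange tip push the red carton right through, so that it lies flat and wholly on the open tray at the far end. Then lay the rod down flat in the middle of the blue mat and let go. Do not touch the red carton with the gripper, and leave the yellow carton and the other goods where they are.

Things in the scene. Friction and masses are not known exactly. Their poses are not given: they have to be found in the camera images.
- dispenser: Grey two-lane carton dispenser fixed on the table. Origin: underside (table height), on its middle line, in the plane of the sleeves' exits; x is the push direction (entry to exit), z up. Two square sleeves side by side, from entries at x = -120 mm to exits at x = 0, centred at y = +33 and -33 mm. Walls 6 mm.
- entry_a (a point): Entry of the sleeve at y = +33 mm of the dispenser: on its centre line, 21 mm above the bore floor (51 mm above the table); axes as the dispenser's. The bore is 60 mm wide (y) and 46 mm high, floor 30 mm over the table, roof 4 mm thick (top at 80 mm) with a 34 mm wide open slot along its middle, crossed half-way by a bridge (top at 83 mm).
- entry_b (a point): The same for the sleeve at y = -33 mm, same bore.
- brake_a (a joint): Spring brake pad with a brass cap in the roof of sleeve a, half-way along it (24 mm long), pressing down on the carton with about 6 N, so that pushing takes some 5 to 15 N. 0: on the carton; it drops to 0.0025 m behind the carton, its underside then 39.5 mm above the bore floor. Cap top 97 mm above the table.
- brake_b (a joint): The same for sleeve b.
- tray (a point): Centre of the open tray beyond the exits, on its floor, 62 mm beyond the exit plane; axes as the dispenser's. The tray floor is level with the bore floors (30 mm above the table), 124 mm long (x), 126 mm wide inside, shared by both lanes, with a 14 mm high rim and a yellow end lip.
- red_mid (a point): Centre of the red biscuit carton with a white band near its front end, 85 x 56 x 42 mm (its x, y, z; x along the push direction), about 0.2 kg, jammed wholly inside one of the two sleeves (which one varies), lying on the bore floor.
- yellow_mid (a point): Centre of the yellow carton with a white band, same size, wholly inside the other sleeve. It stays there.
- rack: Grey roofed steel channel fixed to the table that holds the push rod. Origin: underside, middle of its open mouth; x points out of the mouth, z up. The channel runs back 150 mm from the mouth, inside 94 mm wide, floor 3 mm and ceiling 42 mm above the table, roof top at 47 mm, with a tin standing on it.
- rod_mid (a point): Centre (mid-length, half-way up) of the T-handled wooden push rod, 220 mm long, about 0.13 kg; x points along it to the tip, z up. Shaft 20 x 20 mm square, from x = -84 to +94 mm. Its axis is 13 mm above what it lies on. At the start it lies in the rack with 75 to 85 mm of the tip end sticking out of the mouth, and slides out along the rack's x.
- rod_tip (a point): Middle of the rod's orange end face, 110 mm from its centre; the square push head is 26 x 26 mm and 16 mm long; axes as the rod's.
- rod_handle (a point): Middle of the rod's T handle, 97 mm behind its centre: a crossbar 80 mm wide (y), 26 mm thick (x) and 26 mm high, too wide for the sleeves; axes as the rod's.
- mat: Blue mat fixed on the table, 240 x 140 x 3 mm (x, y, z). Origin: centre of its underside.
- sauce_far_mid (a point): Centre, 100 mm above its underside, of a bystander: tall amber sauce bottle, yellow cap, 64 mm across, 200 mm tall.
- sauce_near_mid (a point): Centre, 100 mm above its underside, of a bystander: tall amber sauce bottle, red cap, 64 mm across, 200 mm tall.
- jar_mid (a point): Centre, 45 mm above its underside, of a bystander: amber jar, green lid, 70 mm across, 90 mm tall.
- tin_far_mid (a point): Centre, 50 mm above its underside, of a bystander: red-labelled tin, 74 mm across, 100 mm tall.
- tin_near_mid (a point): Centre, 40 mm above its underside, of a bystander: orange-labelled tin, 74 mm across, 80 mm tall.
- tin_rack_mid (a point): Centre, 40 mm above its underside, of a bystander: red-labelled tin, 74 mm across, 80 mm tall, standing on the roof of the rod rack.
- biscuits_mid (a point): Centre, 25 mm above its underside, of a bystander: blue and white biscuit carton lying flat, 60 x 150 x 50 mm (x, y, z).
Things that resemble listed ones, but are neither listed nor needed, are in the scene too. Leave any green or grey look-alike of the part that bears rod_mid alone.

How it is judged:
By the outcome, as a careful person would: the job done as asked, in the order asked, and still so for the second after the job is handed in, with the robot touching nothing.
It also fails if it takes over 69 s, if anything falls off the work surface, if the arm or the gripper's body presses on something with over 40 N, if the wrist force passes 120 N, or if a joint passes its speed limit or range.

### The arm

A 6-joint arm with a two-finger parallel gripper is mounted at the origin on the work surface. World frame = base frame: x ahead of the robot, y to its left, z up, the work surface at z = 0. Lengths are in m, angles in rad, forces in N, time in s.
With the tool pointing down it reaches from about 0.35 to 0.875 m from the base axis. Payload 4.2 kg.
Tool frame: the origin (TCP) lies midway between the tips of the shut fingers; the grasp point (between the pads) lies 19 mm behind it (grip_depth is the distance from the TCP to the grasp point, in m); y points along the fingers, z is the direction in which the jaws open and shut, and the axes are right-handed (so a half turn about y gives the same grasp; the last joint's range is limited). The gripper opens to 87 mm and grips with 3 to 60 N. Pads are 19 mm wide; open, the fingers measure 117 mm over their backs; the gripper's body (75 mm by 190 mm) begins 51 mm behind the grasp point.
Start: joints at [0.259, 0.385, 0.008, 0, -1.194, -0.259], TCP at [0.625, 0, 0.223] pointing down, gripper open.
Joint ranges: [-3.14, 3.14], [-1.21, 2.06], [-1.07, 1.41], [-3.16, 2.05], [-2.99, -0.16], [-3.1, 3.1]. Speed limits (rad/s): [2.79, 2.79, 3.14, 3.14, 3.14, 3.14].

### API

Orientations are given as a unit quaternion [w, x, y, z].
In Python, from cell import * gives the robot as it stands. The module is installed in compiled form; this text tells all that it offers.
- The arm moves only by the tool carry_out, never from a script. Its arguments are lists of equal length, an entry for each row: "translation": the shift along the world's x, y, z each as a share of 0.08 m, from -1 to 1, a list of three; "delta_rot": the turn, a rotation vector about the world's x, y, z each as a share of 90 degrees, from -1 to 1, a list of three. A call has 1 to 12 rows; each row is the pose to reach, as a shift and turn from the pose commanded when the call began; what a row does not reach only later rows make up. A row lasts 1/8 s, in which the tool goes at most 62.5 mm and 10.7 degrees, less where a joint would pass 70% of its speed; a pose out of reach is approached as far as the arm can. A call with a number of a shift or a turn outside -1 to 1 is refused whole. A call with a gripper value outside its range is refused whole. "fingers" is the opening, from 0 (shut) to 1 (fully open), set as the call begins (left out, the last holds). The fingers move at their own pace and stop on an object; "grip_force" is the grip in N (left out, the last holds). Time passes only in rows, so rows that repeat a pose let the fingers close. It gives the time, the measured TCP pose, the force and the opening at its end, in the units of the state.
- read_state(): the state, without advancing time (a new reading comes with each control period).
- camera(name): name is "scene" or "side" or "wrist"; returns the picture (400x640x3 uint8, red, green, blue); there is no depth.
- camera_params(name): a dict with "mtx" (3x3 intrinsics, pixels), "R" (3x3) and "t" (3): a world point X has camera coordinates R X + t. Camera axes: x right, y down, z forward; pixel columns grow to the right and rows downward; lengths in m; the calibration is good to about 2 mm. The wrist camera is an equidistant fisheye: a pixel r from the principal point sees the ray r / f radians off the axis. A picture is of the moment at which its call begins: read the wrist's pose just before it. camera_params takes no time and is no camera call; for the wrist camera it gives the pose at the moment of the call.
- finish_job(): hands the job in, once; it reports no verdict.
The state is a dict: "time_s": time; "joint_positions": joint angles; "qd": joint speeds; "joint_efforts": joint torques, N m; "eef_pos": TCP position; "ee_rot": TCP orientation; "wrist_force": force on the tool from outside, world axes, zero at the start; "wrist_torque": the same for the moment, N m; "width": finger opening in m.
Only numpy, scipy, OpenCV 4.12 (cv2) and the standard library are available. Lean on these libraries where they do the work, as an engineer would, in place of code of your own. Each camera call takes 0.05 s, during which the arm holds its last target. There are 200 camera calls.

## Working session

There is one attempt and no reset: what is moved stays moved. The work goes in short steps, Python scripts to look and compute and a tool call to move; the robot and the scene stay as the last step left them, time stands still between calls to the robot, and variables do not carry over. Pictures are saved under pics/ and viewed, about 8 in all and at most 12, crops included, and the job is handed in when it is done.

Besides the shell and the picture viewer there is one more tool, called after "Emit:" as a command line: name --argument value ..., lists and objects as JSON in quotes. carry_out: Moves the arm, as the interface text tells. Shift numbers are shares of 0.08 m and turn numbers shares of 90 degrees, none past 1 either way. Its arguments: {"type":"object","properties":{"translation":{"type":"array"},"delta_rot":{"type":"array"},"fingers":{"type":"number"},"grip_force":{"type":"number"}},"required":["translation","delta_rot"]}

```bash
mkdir -p pics; cat > h.py <<'E'
from cell import *
import numpy as np, cv2
def save(name,fn,crop=None,scale=1):
    im=camera(name)
    np.save('pics/'+fn+'.npy',im)
    if crop: im=im[crop[1]:crop[3],crop[0]:crop[2]]
    cv2.imwrite('pics/'+fn+'.png',cv2.resize(im[:,:,::-1],None,fx=scale,fy=scale,interpolation=cv2.INTER_CUBIC)); return im
def ray(p,uv):
    K,R,t=map(np.array,(p['mtx'],p['R'],p['t'])); x=(uv[0]-K[0,2])/K[0,0]; y=(uv[1]-K[1,2])/K[1,1]
    if p.get('fish'):
        r=np.hypot(x,y); s=np.sin(r)/r if r>1e-9 else 1; d=np.array([x*s,y*s,np.cos(r)])
    else: d=np.array([x,y,1.])
    return -R.T@t, R.T@d
def onz(p,uv,z):
    c,d=ray(p,uv); return c+d*(z-c[2])/d[2]
def proj(p,X):
    K,R,t=map(np.array,(p['mtx'],p['R'],p['t'])); c=R@np.array(X)+t
    if p.get('fish'):
        r=np.hypot(c[0],c[1]); th=np.arctan2(r,c[2]); q=c[:2]/r*th
    else: q=c[:2]/c[2]
    return q*[K[0,0],K[1,1]]+K[:2,2]
def par(n):
    p=dict(camera_params(n)); p['fish']=n=='wrist'; return p
E
python3 - <<'E'
from h import *
a=[save(n,'a_'+n) for n in ('scene','side')]
w=save('wrist','a_wrist')
cv2.imwrite('pics/a.png',cv2.resize(np.vstack(a),(800,1000))[:,:,::-1])
for n in('scene','side','wrist'):
    p=par(n);print(n,np.round(p['mtx'],1).tolist(),np.round(-np.array(p['R']).T@p['t'],3),np.round(p['R'],2).tolist())
s=read_state();print(s)
E
```

```text
scene [[442.5, 0.0, 324.4], [0.0, 442.5, 195.3], [0.0, 0.0, 1.0]] [ 1.311 -0.243  0.721] [[0.42, 0.91, -0.01], [0.5, -0.24, -0.83], [-0.75, 0.35, -0.56]]
side [[423.4, 0.0, 323.3], [0.0, 423.4, 199.6], [0.0, 0.0, 1.0]] [-0.121  0.732  1.007] [[-0.69, -0.73, 0.0], [-0.53, 0.5, -0.69], [0.5, -0.48, -0.72]]
wrist [[309.7, 0.0, 326.4], [0.0, 309.7, 197.3], [0.0, 0.0, 1.0]] [ 0.625 -0.066  0.383] [[-1.0, -0.0, 0.0], [-0.0, 0.97, 0.24], [-0.0, 0.24, -0.97]]
{'time_s': 0.15, 'joint_positions': array([ 2.58600181e-01,  3.85383340e-01,  6.96927013e-03, -3.33895169e-04,
       -1.19399688e+00, -2.58617934e-01]), 'qd': array([ 0.00068543, -0.00166772,  0.00435783,  0.00171797, -0.00214435,
        0.00177313]), 'joint_efforts': array([ 3.86667998e-04, -3.91052306e+01,  1.87588084e+01,  4.22235444e+00,
        1.23758311e-02, -1.38926293e-04]), 'eef_pos': array([6.24561867e-01, 1.32608036e-05, 2.21723071e-01]), 'ee_rot': array([ 0.5004169 , -0.49965318, -0.49952632,  0.50040291]), 'wrist_force': array([ 0.39968544,  0.14048076, -0.35320193]), 'wrist_torque': array([ 0.03441634, -0.01588666, -0.01533882]), 'width': 0.08653475965375416}
```

View pics/a_scene.png

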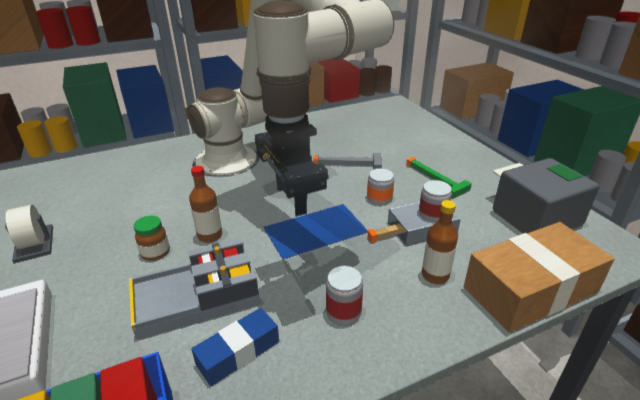

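View pics/a_side.png

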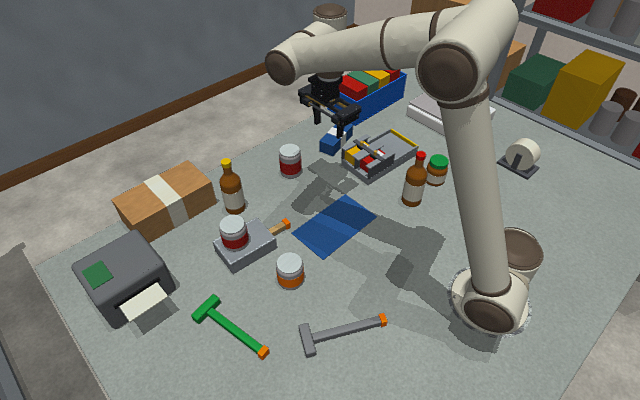

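Red carton sits in the sleeve at scene (215,257) and side (375,160). Rod candidates: wooden with orange tip in the rack at scene (385,233) / side (280,228), grey look-alike at scene (345,160), green look-alike at (440,175). I choose the wooden one in the rack. I'll check that in a close crop.

```bash
python3 - <<'E'
import numpy as np, cv2
s=np.load('pics/a_scene.npy');d=np.load('pics/a_side.npy');w=np.load('pics/a_wrist.npy')
A=cv2.resize(s[180:335,120:480],(800,344),interpolation=cv2.INTER_CUBIC)
B=cv2.resize(d[120:275,205:430],(400,256),interpolation=cv2.INTER_CUBIC)
C=cv2.resize(w,(400,256),interpolation=cv2.INTER_AREA)
cv2.imwrite('pics/b.png',np.vstack([A,np.hstack([B,C])])[:,:,::-1])
E
```

```text
(no output)
```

View pics/b.png

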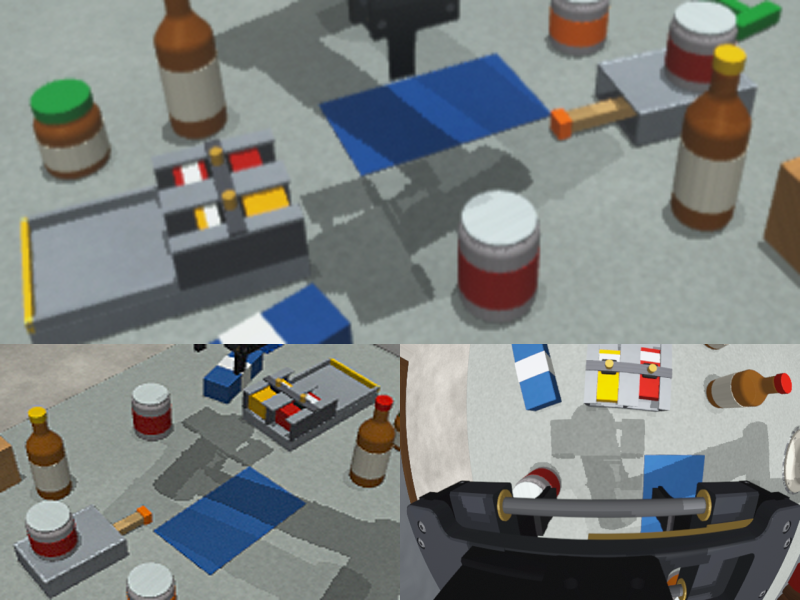

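The crop confirms the wooden rod: shaft and orange tip out of the rack at crop (562,123). Red carton is in the lane nearer the robot, with the exits towards -y. Measuring now.

```bash
python3 - <<'E'
from h import *
P={n:par(n) for n in('scene','side')}
I={n:np.load(f'pics/a_{n}.npy') for n in P}
def f(n,x,y): return (120+x*.45,180+y*.45) if n=='scene' else (205+x*.5625,120+y*.6055)
for n in P:
    h=cv2.cvtColor(I[n],cv2.COLOR_RGB2HSV)
    m=cv2.inRange(h,(105,120,40),(118,255,255))
    k,l,st,c=cv2.connectedComponentsWithStats(m)
    roi=(365,222) if n=='scene' else (330,225)
    # mat: component nearest its expected centre
    cand=[i for i in range(1,k) if st[i,4]>1200]; e=np.array((316,231) if n=='scene' else (335,226))
    i=min(cand,key=lambda i:np.linalg.norm(c[i]-e)); 
    cn=cv2.findContours((l==i).astype(np.uint8),0,2)[0][0]
    r=cv2.approxPolyDP(cv2.convexHull(cn),4,True)[:,0]
    print(n,'mat',st[i,4],[(q.tolist(),np.round(onz(P[n],q,.003)[:2],3).tolist()) for q in r])
    m=cv2.inRange(h,(5,190,120),(14,255,255)); k,l,st,c=cv2.connectedComponentsWithStats(m)
    e=np.array((373,236) if n=='scene' else (286,225))
    for i in range(1,k):
        if st[i,4]>15 and np.linalg.norm(c[i]-e)<15: print('tip',st[i],c[i],onz(P[n],c[i],.018))
    m=cv2.inRange(h,(20,150,120),(30,255,255)); k,l,st,c=cv2.connectedComponentsWithStats(m)
    for i in range(1,k):
        if st[i,4]>25: print('yel',st[i],np.round(c[i],1),onz(P[n],c[i],.04))
for nm,n,x,y,z in [('entry_far top robot side','scene',275,140,.08),('near','scene',305,222,.08),('exit robot','scene',153,155,.08),('exit near','scene',165,240,.08),
 ('lip1','scene',25,220,.044),('lip2','scene',28,325,.044),('cap red','scene',216,150,.097),('cap yel','scene',229,196,.097),
 ('rack mouth back','scene',598,65,.047),('rack mouth front','scene',632,110,.047),('tip top back','scene',553,110,.029),
 ('rack far front','scene',755,90,.047),
 ('rack s tl','side',72,502,.047),('rack s mouth','side',127,540,.047),('rack s back','side',15,545,.047),('rack s bb','side',50,575,.047)]:
    yy=y if n=='scene' else y-344
    print(nm,np.round(onz(P[n],f(n,x,yy),z),3))
E
```

```text
scene mat 3008 [([366, 231], [0.537, 0.23]), ([282, 258], [0.542, -0.003]), ([264, 227], [0.408, -0.004]), ([344, 205], [0.408, 0.232])]
tip [369 229   8  13  73] [372.73972603 235.05479452] [0.57492738 0.22747891 0.018     ]
yel [ 45 117  23  35 443] [ 56.3 132.8] [-0.3737284  -0.50749284  0.04      ]
yel [ 18 121  23  36 440] [ 29.4 137. ] [-0.37657942 -0.59097315  0.04      ]
yel [629 142  11   8  69] [634.8 144.8] [0.55876106 1.22769335 0.04      ]
yel [441 200  15  14 147] [448.  206.1] [0.57764524 0.4542413  0.04      ]
yel [229 264  21  13 176] [238.8 270.2] [ 0.5781121  -0.11582094  0.04      ]
yel [208 274   5   9  34] [209.8 278.2] [ 0.57551377 -0.1796355   0.04      ]
yel [130 280   5  46 153] [131.7 303. ] [ 0.57819502 -0.33950313  0.04      ]
yel [ 17 390  29  10 150] [ 34.9 396.1] [ 0.72489671 -0.50366187  0.04      ]
side mat 2634 [([345, 194], [0.538, 0.001]), ([376, 216], [0.403, -0.001]), ([323, 259], [0.397, 0.234]), ([292, 232], [0.535, 0.234])]
tip [282 218   8  11  42] [285.95238095 222.47619048] [0.56662199 0.23069785 0.018     ]
yel [ 560   49   65   36 1234] 
[... 187 characters left out ...]
3989151  0.04      ]
yel [346 145  14  10  71] [352.9 150.1] [ 0.64730833 -0.14853727  0.04      ]
yel [221 158  10   8  57] [225.2 161.1] [0.90785242 0.21531787 0.04      ]
entry_far top robot side [ 0.541 -0.089  0.08 ]
near [ 0.665 -0.097  0.08 ]
exit robot [ 0.511 -0.205  0.08 ]
exit near [ 0.633 -0.217  0.08 ]
lip1 [ 0.51  -0.333  0.044]
lip2 [ 0.645 -0.343  0.044]
cap red [ 0.551 -0.149  0.097]
cap yel [ 0.62  -0.154  0.097]
rack mouth back [0.531 0.3   0.047]
rack mouth front [0.62  0.289 0.047]
tip top back [0.563 0.222 0.029]
rack far front [0.648 0.434 0.047]
rack s tl [0.651 0.317 0.047]
rack s mouth [0.518 0.305 0.047]
rack s back [0.633 0.443 0.047]
rack s bb [0.542 0.438 0.047]
```

```bash
python3 - <<'E'
from h import *
p=par('scene');q=par('side')
for nm,P,uv,z in [('sauce_near cap',p,(198,170),.2),('sauce_near cap',q,(421,155),.2),('sauce_far cap',p,(448,204),.2),('sauce_far cap',q,(226,161),.2),
 ('jar lid',p,(148,224),.09),('tin_far top',p,(344,276),.1),('tin_far',q,(290,149),.1),('tin_near top',p,(380,175),.08),('tin_near',q,(290,259),.08),('tin_rack',p,(436,188),.127),('tin_rack',q,(232,223),.127),('biscuit',p,(236,338),.05)]:
    print(nm,np.round(onz(P,uv,z)[:2],3))
E
```

```text
sauce_near cap [ 0.386 -0.14 ]
sauce_near cap [ 0.368 -0.132]
sauce_far cap [0.744 0.295]
sauce_far cap [0.736 0.299]
jar lid [ 0.39  -0.275]
tin_far top [0.748 0.057]
tin_far [0.747 0.055]
tin_near top [0.419 0.337]
tin_near [0.418 0.337]
tin_rack [0.597 0.387]
tin_rack [0.59  0.394]
biscuit [ 0.761 -0.172]
```

Emit:
carry_out --translation '[[-0.3,0.5,0],[-0.6,1,-0.1]]' --delta_rot '[[0,0,0],[0,0,0]]'

```text
time_s: 0.4
eef_pos: [0.5767, 0.0806, 0.2145]
ee_rot: [-0.5, 0.5, 0.5, -0.499]
wrist_force: [0.6, 0.9, -0.5]
width: 0.087
```

Emit:
carry_out --translation '[[0,0.5,0],[0,1,-0.1]]' --delta_rot '[[0,0,0],[0,0,0]]'

```text
time_s: 0.65
eef_pos: [0.5768, 0.1613, 0.2071]
ee_rot: [-0.5, 0.5, 0.5, -0.5]
wrist_force: [0.1, 0.0, 0.0]
width: 0.0867
```

Emit:
carry_out --translation '[[0,0.5,0],[0,0.9,-0.1],[0,0.9,-0.1],[0,0.9,-0.1]]' --delta_rot '[[0,0,0],[0,0,0],[0,0,0],[0,0,0]]'

```text
time_s: 1.15
eef_pos: [0.5768, 0.2317, 0.1983]
ee_rot: [0.5, -0.5, -0.5, 0.5]
wrist_force: [-1.3, -0.3, -0.1]
width: 0.0866
```

```bash
python3 - <<'E'
from h import *
import json
print(read_state()['eef_pos']);p=par('wrist');np.save('pics/c_p.npy',p,allow_pickle=True)
save('wrist','c')
E
```

```text
[0.57680162 0.23168122 0.19830256]
```

View pics/c.png

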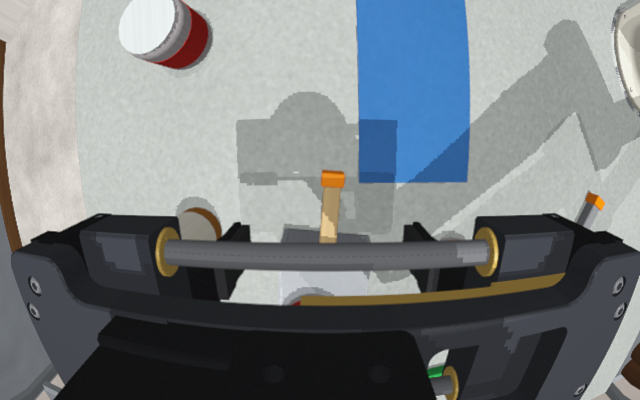

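The picture shows the orange head at (333,172-187), with the shaft running to the rack mouth near (329,240). The mouth edge is visible at (284,230).

```bash
python3 - <<'E'
from h import *
p=np.load('pics/c_p.npy',allow_pickle=True).item(); im=np.load('pics/c.npy')
h=cv2.cvtColor(im,cv2.COLOR_RGB2HSV)
m=cv2.inRange(h,(8,70,90),(24,255,255)); m[:,:315]=0; m[:,350:]=0; m[:160]=0; m[243:]=0
for v in range(168,243,6):
    u=np.where(m[v])[0]
    if len(u)>3: print(v,u.min(),u.max(),h[v,int(u.mean())],np.round(onz(p,(u.mean(),v),.026),4), 'w',np.round(np.linalg.norm(onz(p,(u.max()+.5,v),.026)-onz(p,(u.min()-.5,v),.026)),4))
for uv in [(284,229),(320,232)]: print(onz(p,uv,.047))
b=cv2.inRange(h,(105,150,60),(118,255,255)); cn=max(cv2.findContours(b,0,2)[0],key=cv2.contourArea)
for q in cv2.approxPolyDP(cn,4,True)[:,0]: print('mat',q,onz(p,q,.003).round(4))
E
```

```text
174 321 344 [ 16 221 225] [0.5703 0.2223 0.026 ] w 0.0262
180 321 344 [ 16 227 207] [0.5703 0.2289 0.026 ] w 0.0263
186 322 343 [ 15 212 190] [0.5703 0.2357 0.026 ] w 0.0242
192 323 339 [ 19 102 168] [0.5719 0.2424 0.026 ] w 0.0188
198 323 339 [ 19 102 168] [0.5719 0.2493 0.026 ] w 0.0189
204 322 338 [ 19 102 168] [0.573  0.2562 0.026 ] w 0.019
210 322 338 [ 18 102 168] [0.5729 0.2632 0.026 ] w 0.0191
216 321 337 [ 19  99 167] [0.574  0.2702 0.026 ] w 0.0192
222 321 337 [ 19  90 224] [0.574  0.2774 0.026 ] w 0.0193
228 320 336 [ 20  89 223] [0.5751 0.2846 0.026 ] w 0.0194
234 320 336 [ 20  89 223] [0.5751 0.2919 0.026 ] w 0.0195
240 319 336 [ 19 103 168] [0.5757 0.2994 0.026 ] w 0.0208
[0.62269027 0.27854823 0.047     ]
[0.583843   0.28173558 0.047     ]
mat [357   0] [0.5413 0.0164 0.003 ]
mat [360 181] [0.5374 0.2344 0.003 ]
mat [465 180] [0.4029 0.2317 0.003 ]
mat [468  61] [0.4039 0.0823 0.003 ]
mat [463   0] [ 4.062e-01 -3.000e-04  3.000e-03]
```

Emit:
carry_out --translation '[[-0.05,0.375,-0.3],[-0.05,0.375,-0.7],[-0.05,0.375,-1],[-0.05,0.375,-1]]' --delta_rot '[[0,0,-0.048],[0,0,-0.048],[0,0,-0.048],[0,0,-0.048]]' --fingers 0.7

```text
time_s: 1.7
eef_pos: [0.5721, 0.2603, 0.1169]
ee_rot: [0.519, -0.519, -0.479, 0.482]
wrist_force: [0.0, 0.3, -0.0]
width: 0.0622
```

Emit:
carry_out --translation '[[0,0,-0.4],[0,0,-0.8],[0,0,-1],[0,0,-1]]' --delta_rot '[[0,0,0],[0,0,0],[0,0,0],[0,0,0]]'

```text
time_s: 2.2
eef_pos: [0.5732, 0.2616, 0.0386]
ee_rot: [-0.518, 0.519, 0.48, -0.481]
wrist_force: [-0.2, -0.3, 0.1]
width: 0.0607
```

Emit:
carry_out --translation '[[0,0,-0.15],[0,0,-0.3],[0,0,-0.42],[0,0,-0.42]]' --delta_rot '[[0,0,0],[0,0,0],[0,0,0],[0,0,0]]'

```text
time_s: 2.7
eef_pos: [0.5724, 0.2616, 0.0038]
ee_rot: [0.519, -0.518, -0.48, 0.482]
wrist_force: [0.5, -0.0, 1.1]
width: 0.0609
```

Emit:
carry_out --translation '[[0,0,0],[0,0,0],[0,0,0],[0,0,0],[0,0,0],[0,0,0]]' --delta_rot '[[0,0,0],[0,0,0],[0,0,0],[0,0,0],[0,0,0],[0,0,0]]' --fingers 0 --grip_force 30

```text
time_s: 3.45
eef_pos: [0.5729, 0.262, 0.005]
ee_rot: [-0.518, 0.518, 0.481, -0.481]
wrist_force: [-1.1, -0.9, 0.3]
width: 0.0196
```

Emit:
carry_out --translation '[[-0.015,-0.2,0],[-0.037,-0.5,0],[-0.06,-0.8,0],[-0.075,-1,0],[-0.075,-1,0]]' --delta_rot '[[0,0,0],[0,0,0],[0,0,0],[0,0,0],[0,0,0]]'

```text
time_s: 4.08
eef_pos: [0.5665, 0.1796, 0.0051]
ee_rot: [0.519, -0.519, -0.48, 0.481]
wrist_force: [-0.1, -1.2, 1.3]
width: 0.0199
```

Emit:
carry_out --translation '[[-0.015,-0.2,0],[-0.037,-0.5,0],[-0.06,-0.8,0],[-0.075,-1,0],[-0.075,-1,0]]' --delta_rot '[[0,0,0],[0,0,0],[0,0,0],[0,0,0],[0,0,0]]'

```text
time_s: 4.7
eef_pos: [0.5601, 0.0999, 0.0048]
ee_rot: [0.519, -0.519, -0.479, 0.481]
wrist_force: [0.0, -0.7, 0.8]
width: 0.0201
```

Emit:
carry_out --translation '[[-0.01,-0.15,0],[-0.015,-0.2,0],[-0.015,-0.2,0]]' --delta_rot '[[0,0,0],[0,0,0],[0,0,0]]'

```text
time_s: 5.08
eef_pos: [0.5596, 0.0857, 0.0048]
ee_rot: [0.519, -0.518, -0.481, 0.481]
wrist_force: [-0.3, -0.8, -1.1]
width: 0.02
```

```bash
python3 - <<'E'
from h import *
s=save('scene','d1');w=save('side','d2')
cv2.imwrite('pics/d.png',np.vstack([cv2.resize(s[180:330,120:480],(720,300)),cv2.resize(w[120:270,200:440],(480,300)) if 0 else np.pad(cv2.resize(w[120:270,200:440],(480,300)),((0,0),(0,240),(0,0)))])[:,:,::-1])
E
```

```text
(no output)
```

View pics/d.png

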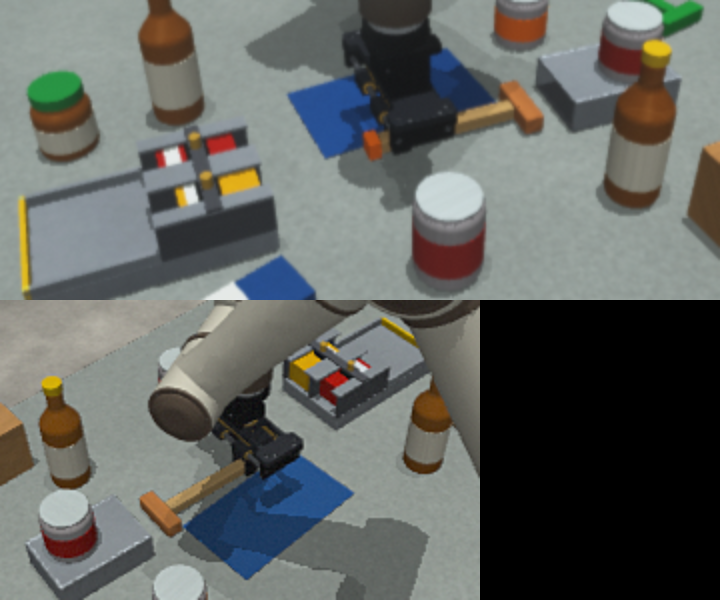

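Emit:
carry_out --translation '[[0,0,0],[0,0,0],[0,0,0],[0,0,0.2],[0,0,0.5],[0,0,0.5]]' --delta_rot '[[0,0,0],[0,0,0],[0,0,0],[0,0,0],[0,0,0],[0,0,0]]' --fingers 0.5

```text
time_s: 5.92
eef_pos: [0.5616, 0.0868, 0.0478]
ee_rot: [-0.518, 0.519, 0.483, -0.479]
wrist_force: [-1.0, -0.5, 0.4]
width: 0.0433
```

Emit:
carry_out --translation '[[0.03,0.4,0],[0.06,0.8,0],[0.075,1,0]]' --delta_rot '[[0,0,0],[0,0,0],[0,0,0]]'

```text
time_s: 6.3
eef_pos: [0.5657, 0.1673, 0.0448]
ee_rot: [0.518, -0.518, -0.481, 0.481]
wrist_force: [0.2, -0.8, -0.2]
width: 0.0437
```

Emit:
carry_out --translation '[[0.02,0.3,0],[0.04,0.53,0],[0.04,0.53,0],[0.04,0.53,0],[0.04,0.53,0]]' --delta_rot '[[0,0,0],[0,0,0],[0,0,0],[0,0,0],[0,0,0]]'

```text
time_s: 6.92
eef_pos: [0.5688, 0.2077, 0.0449]
ee_rot: [0.519, -0.519, -0.48, 0.481]
wrist_force: [-1.5, -0.2, -0.2]
width: 0.0434
```

```bash
python3 - <<'E'
from h import *
print(read_state()['eef_pos']);p=par('wrist');np.save('pics/e_p.npy',p,allow_pickle=True)
im=save('wrist','e')
h=cv2.cvtColor(im,cv2.COLOR_RGB2HSV)
m=cv2.inRange(h,(8,70,90),(24,255,255))
for v in range(20,330,8):
    u=np.where(m[v,290:360])[0]+290
    if len(u)>3: print(v,u.min(),u.max(),np.round(onz(p,(u.mean(),v),.023),4), 'w',np.round(np.linalg.norm(onz(p,(u.max()+.5,v),.023)-onz(p,(u.min()-.5,v),.023)),4))
E
```

```text
[0.56880825 0.20769795 0.04487969]
20 311 342 [0.5593 0.0796 0.023 ] w 0.019
28 311 342 [0.5597 0.0848 0.023 ] w 0.0189
36 311 342 [0.5601 0.0899 0.023 ] w 0.0189
44 311 342 [0.5605 0.095  0.023 ] w 0.0188
52 311 342 [0.5609 0.1    0.023 ] w 0.0188
60 311 342 [0.5613 0.105  0.023 ] w 0.0187
68 311 342 [0.5616 0.1099 0.023 ] w 0.0187
76 311 342 [0.562  0.1147 0.023 ] w 0.0187
84 311 342 [0.5624 0.1195 0.023 ] w 0.0187
92 311 342 [0.5627 0.1243 0.023 ] w 0.0187
100 311 342 [0.5631 0.1291 0.023 ] w 0.0187
108 311 342 [0.5634 0.1338 0.023 ] w 0.0187
116 311 342 [0.5638 0.1386 0.023 ] w 0.0188
124 311 343 [0.5639 0.1433 0.023 ] w 0.0194
132 311 342 [0.5645 0.148  0.023 ] w 0.0188
140 311 342 [0.5649 0.1528 0.023 ] w 0.0189
148 311 342 [0.5652 0.1575 0.023 ] w 0.019
156 311 342 [0.5656 0.1623 0.023 ] w 0.019
164 311 342 [0.566  0.1671 0.023 ] w 0.0191
172 311 342 [0.5663 0.1719 0.023 ] w 0.0192
180 311 342 [0.5667 0.1768 0.023 ] w 0.0193
188 312 342 [0.5668 0.1817 0.023 ] w 0.0188
196 312 342 [0.5671 0.1867 0.023 ] w 0.0189
204 312 342 [0.5675 0.1917 0.023 ] w 0.019
212 312 342 [0.5679 0.1969 0.023 ] w 0.0192
220 312 342 [0.5683 0.202  0.023 ] w 0.0193
228 312 342 [0.5687 0.2073 0.023 ] w 0.0195
236 312 342 [0.5691 0.2127 0.023 ] w 0.0196
276 290 359 [0.5729 0.2413 0.023 ] w 0.0469
284 290 359 [0.5734 0.2475 0.023 ] w 0.0475
292 290 359 [0.5739 0.2539 0.023 ] w 0.0481
300 290 359 [0.5744 0.2605 0.023 ] w 0.0487
```

View pics/e.png

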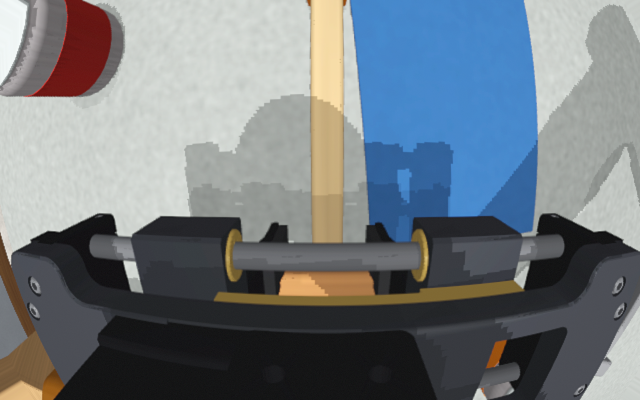

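The fingers straddle the shaft (columns 312–342), with the handle right behind at row 270. Gripping now.

Emit:
carry_out --translation '[[0,0,-0.2],[0,0,-0.4],[0,0,-0.49],[0,0,-0.49]]' --delta_rot '[[0,0,0],[0,0,0],[0,0,0],[0,0,0]]'

```text
time_s: 7.48
eef_pos: [0.5686, 0.2081, 0.0046]
ee_rot: [0.519, -0.518, -0.48, 0.482]
wrist_force: [-0.4, 0.8, 0.1]
width: 0.0437
```

Emit:
carry_out --translation '[[0,0,0],[0,0,0],[0,0,0],[0,0,0],[0,0,0],[0,0,0]]' --delta_rot '[[0,0,0],[0,0,0],[0,0,0],[0,0,0],[0,0,0],[0,0,0]]' --fingers 0 --grip_force 50

```text
time_s: 8.22
eef_pos: [0.569, 0.2085, 0.0061]
ee_rot: [-0.518, 0.518, 0.481, -0.481]
wrist_force: [-1.6, 0.2, 3.8]
width: 0.0197
```

Emit:
carry_out --translation '[[0,0,0.2],[0,0,0.5],[0,0,0.8],[0,0,1],[0,0,1]]' --delta_rot '[[0,0,0],[0,0,0],[0,0,0],[0,0,0],[0,0,0]]'

```text
time_s: 8.85
eef_pos: [0.5697, 0.2089, 0.0873]
ee_rot: [-0.518, 0.519, 0.482, -0.48]
wrist_force: [0.5, -0.0, -1.2]
width: 0.0193
```

Emit:
carry_out --translation '[[0,-0.2,0],[0,-0.5,0],[0,-0.8,0],[0,-1,0],[0,-1,0],[0,-1,0]]' --delta_rot '[[0,0,0],[0,0,0],[0,0,0],[0,0,0],[0,0,0],[0,0,0]]'

```text
time_s: 9.6
eef_pos: [0.5693, 0.1284, 0.0859]
ee_rot: [-0.519, 0.519, 0.481, -0.481]
wrist_force: [0.0, 0.1, -0.9]
width: 0.0193
```

```bash
python3 - <<'E'
from h import *
print(read_state()['eef_pos']);p=par('wrist');np.save('pics/f_p.npy',p,allow_pickle=True)
w=save('wrist','f');s=save('scene','f1');d=save('side','f2')
cv2.imwrite('pics/f.png',np.vstack([np.hstack([cv2.resize(s[200:350,110:350],(480,300)),np.zeros((300,320,3),np.uint8)]),cv2.resize(w[0:240],(800,300))])[:,:,::-1])
E
```

```text
[0.56927066 0.12840185 0.08585517]
```

View pics/f.png

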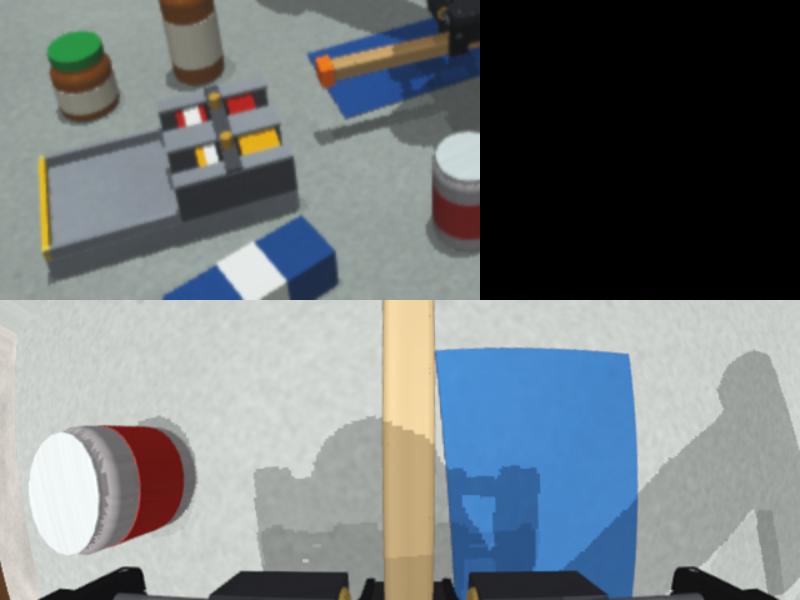

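```bash
python3 - <<'E'
from h import *
im=np.load('pics/a_wrist.npy'); h=cv2.cvtColor(im,cv2.COLOR_RGB2HSV)
R=np.array([[-1,0,0],[0,.97,.24],[0,.24,-.97]])
s=read_state()
# wrist extrinsics at start: shift the present camera by pose difference (undo 4.3deg yaw)
p=np.load('pics/c_p.npy',allow_pickle=True).item()  # same orientation as start
c=-np.array(p['R']).T@p['t']; c0=c+np.array([.62456,0,.22172])-np.array([.5768,.23168,.1983]); p['t']=-np.array(p['R'])@c0
print(c0)
m=cv2.inRange(h,(0,150,80),(6,255,255))|cv2.inRange(h,(174,150,80),(180,255,255)); y=cv2.inRange(h,(22,150,100),(32,255,255))
for nm,mm in(('red',m),('yel',y)):
    for v in range(0,110,6):
        u=np.where(mm[v,290:440])[0]+290
        if len(u)>8: print(nm,v,u.min(),u.max(),np.round(onz(p,(u.min()-.5,v),.075)[:2],4),np.round(onz(p,(u.max()+.5,v),.075)[:2],4))
S=par('scene');D=par('side')
for f,P in(('f1',S),('f2',D)):
    hh=cv2.cvtColor(np.load(f'pics/{f}.npy'),cv2.COLOR_RGB2HSV); mm=cv2.inRange(hh,(5,190,120),(14,255,255)); k,l,st,cc=cv2.connectedComponentsWithStats(mm)
    for i in range(1,k):
        if st[i,4]>15:
            X=onz(P,cc[i],.092)
            if .5<X[0]<.62 and -.1<X[1]<.1: print(f,st[i],cc[i],X)
    if 0: pass
for uv,z in[((216.5,248.5),.097),((223,268),.097),((130,278),.044),((131.5,328),.044)]: print(onz(S,uv,z).round(4))
t=[.555,-.046,.093]
print('expected tip px',proj(S,t),proj(D,t))
E
```

```text
[ 0.62488574 -0.06560386  0.38334538]
red 6 386 394 [ 0.5648 -0.1898] [ 0.5554 -0.1906]
red 12 403 415 [ 0.5472 -0.1845] [ 0.5332 -0.186 ]
red 30 385 415 [ 0.5666 -0.1625] [ 0.534  -0.1654]
red 54 384 414 [ 0.568  -0.1365] [ 0.5357 -0.1389]
red 60 384 414 [ 0.5681 -0.1302] [ 0.5359 -0.1324]
red 66 384 414 [ 0.5681 -0.1239] [ 0.5359 -0.126 ]
red 72 383 414 [ 0.5692 -0.1176] [ 0.536  -0.1197]
red 78 383 413 [ 0.5692 -0.1114] [ 0.5371 -0.1133]
red 84 383 413 [ 0.5692 -0.1053] [ 0.5371 -0.1071]
yel 12 319 351 [ 0.6328 -0.1804] [ 0.5997 -0.1808]
yel 48 317 349 [ 0.6346 -0.1411] [ 0.602  -0.1414]
yel 54 317 349 [ 0.6346 -0.1348] [ 0.6021 -0.1351]
yel 60 316 349 [ 0.6356 -0.1286] [ 0.6021 -0.1288]
yel 66 316 348 [ 0.6356 -0.1224] [ 0.6031 -0.1226]
yel 72 315 348 [ 0.6365 -0.1162] [ 0.6031 -0.1164]
yel 78 315 348 [ 0.6365 -0.1101] [ 0.6031 -0.1103]
yel 84 315 347 [ 0.6365 -0.104 ] [ 0.6041 -0.1042]
f1 [268 229   9  14  88] [272.43181818 235.06818182] [ 0.55603434 -0.02589424  0.092     ]
[ 0.5539 -0.1516  0.097 ]
[ 0.6195 -0.1539  0.097 ]
[ 0.5057 -0.3356  0.044 ]
[ 0.6489 -0.345   0.044 ]
expected tip px [263.72022503 236.88830048] [352.51560395 164.76112902]
```

Emit:
carry_out --translation '[[-0.056,0,-0.2],[-0.056,0,-0.4],[-0.056,0,-0.556],[-0.056,0,-0.556],[-0.056,0,-0.556]]' --delta_rot '[[0,0,0.0145],[0,0,0.0145],[0,0,0.0145],[0,0,0.0145],[0,0,0.0145]]'

```text
time_s: 10.38
eef_pos: [0.565, 0.1286, 0.0415]
ee_rot: [-0.513, 0.513, 0.487, -0.487]
wrist_force: [0.7, 1.1, -0.9]
width: 0.0198
```

Emit:
carry_out --translation '[[-0.01,-0.2,0],[-0.02,-0.4,0],[-0.025,-0.5,0],[-0.025,-0.5,0],[-0.025,-0.5,0]]' --delta_rot '[[0,0,0],[0,0,0],[0,0,0],[0,0,0],[0,0,0]]'

```text
time_s: 11.0
eef_pos: [0.5627, 0.0884, 0.0414]
ee_rot: [-0.513, 0.513, 0.487, -0.487]
wrist_force: [0.7, 0.3, -0.9]
width: 0.0192
```

```bash
python3 - <<'E'
from h import *
print(read_state()['eef_pos'])
w=save('wrist','g');s=save('scene','g1');d=save('side','g2')
cv2.imwrite('pics/g.png',np.vstack([np.hstack([cv2.resize(s[220:330,120:320],(600,330)),np.zeros((330,200,3),np.uint8)]),cv2.resize(w[0:200],(800,250))])[:,:,::-1])
E
```

```text
[0.56270311 0.08844693 0.04140395]
```

View pics/g.png

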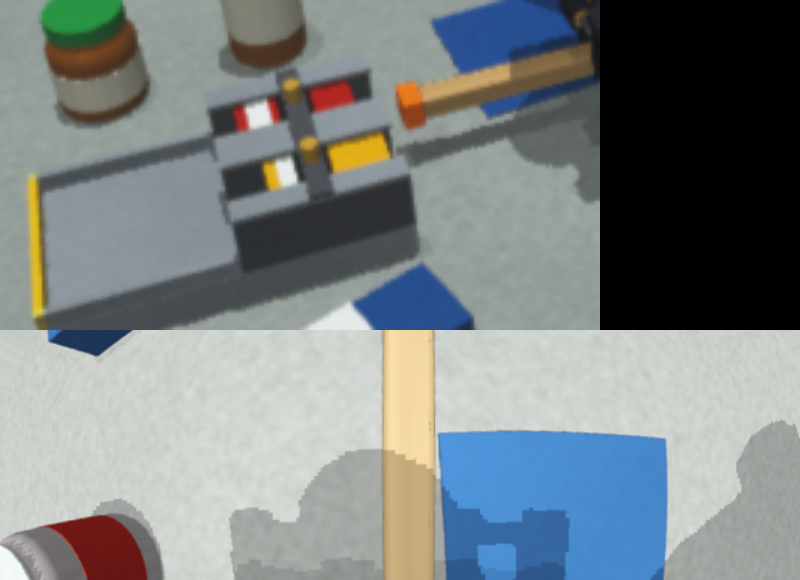

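The orange tip at crop (410,103) lines up with the red lane's entry (380,100), just short of it. Pushing slowly.

Emit:
carry_out --translation '[[-0.005,-0.1,0],[-0.01,-0.2,0],[-0.015,-0.3,0],[-0.02,-0.4,0],[-0.025,-0.5,0]]' --delta_rot '[[0,0,0],[0,0,0],[0,0,0],[0,0,0],[0,0,0]]'

```text
time_s: 11.78
eef_pos: [0.5619, 0.0499, 0.0416]
ee_rot: [-0.513, 0.513, 0.488, -0.484]
wrist_force: [-0.1, 10.4, -1.6]
width: 0.0194
```

Emit:
carry_out --translation '[[-0.005,-0.1,0],[-0.01,-0.2,0],[-0.015,-0.3,0],[-0.02,-0.4,0],[-0.025,-0.5,0]]' --delta_rot '[[0,0,0],[0,0,0],[0,0,0],[0,0,0],[0,0,0]]'

```text
time_s: 12.4
eef_pos: [0.5603, 0.0106, 0.0417]
ee_rot: [-0.513, 0.513, 0.489, -0.485]
wrist_force: [0.8, 10.6, -2.1]
width: 0.0196
```

Emit:
carry_out --translation '[[-0.005,-0.1,0],[-0.01,-0.2,0],[-0.015,-0.3,0],[-0.02,-0.4,0],[-0.025,-0.5,0],[-0.03,-0.6,0],[-0.035,-0.7,0]]' --delta_rot '[[0,0,0],[0,0,0],[0,0,0],[0,0,0],[0,0,0],[0,0,0],[0,0,0]]'

```text
time_s: 13.28
eef_pos: [0.5556, -0.0482, 0.0412]
ee_rot: [0.513, -0.513, -0.487, 0.487]
wrist_force: [0.9, 1.4, -2.1]
width: 0.0196
```

Emit:
carry_out --translation '[[-0.005,-0.1,0],[-0.01,-0.18,0],[-0.01,-0.18,0],[-0.01,-0.18,0]]' --delta_rot '[[0,0,0],[0,0,0],[0,0,0],[0,0,0]]'

```text
time_s: 13.78
eef_pos: [0.5548, -0.0621, 0.0413]
ee_rot: [0.513, -0.513, -0.487, 0.487]
wrist_force: [-0.1, -0.1, -0.3]
width: 0.0196
```

```bash
python3 - <<'E'
from h import *
print(read_state()['eef_pos'])
s=save('scene','i1',(110,210,310,335),4)
E
```

```text
[ 0.55479332 -0.06212943  0.0412623 ]
```

View pics/i1.png

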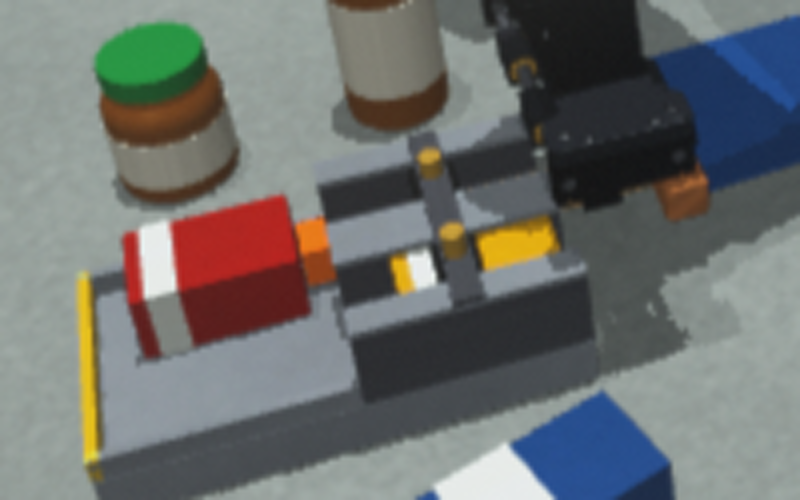

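The red carton lies flat and entirely on the tray, with its rear end at crop (300,250) clear of the exit edge (345,290) and the orange head showing behind it. Withdrawing.

Emit:
carry_out --translation '[[0.01,0.2,0],[0.025,0.5,0],[0.04,0.8,0],[0.05,1,0]]' --delta_rot '[[0,0,0],[0,0,0],[0,0,0],[0,0,0]]'

```text
time_s: 14.32
eef_pos: [0.559, 0.0199, 0.0413]
ee_rot: [-0.513, 0.513, 0.487, -0.487]
wrist_force: [0.5, -1.0, -0.9]
width: 0.0194
```

Emit:
carry_out --translation '[[0.01,0.2,0],[0.025,0.5,0],[0.04,0.8,0],[0.05,1,0],[0.05,1,0]]' --delta_rot '[[0,0,0],[0,0,0],[0,0,0],[0,0,0],[0,0,0]]'

```text
time_s: 14.95
eef_pos: [0.563, 0.0991, 0.0413]
ee_rot: [-0.513, 0.513, 0.487, -0.487]
wrist_force: [-0.1, -0.6, -0.8]
width: 0.0195
```

Emit:
carry_out --translation '[[0,0.3,0.1],[-0.2,0.6,0.3],[-0.6,0.91,0.4],[-1,0.91,0.4],[-1,0.91,0.4]]' --delta_rot '[[0,0,0],[0,0,0.02],[0,0,0.039],[0,0,0.039],[0,0,0.039]]'

```text
time_s: 15.58
eef_pos: [0.4806, 0.1698, 0.0733]
ee_rot: [0.498, -0.497, -0.502, 0.503]
wrist_force: [0.4, 1.0, -1.7]
width: 0.0194
```

Emit:
carry_out --translation '[[-0.15,0,-0.1],[-0.15,0,-0.3],[-0.15,0,-0.5],[-0.15,0,-0.6],[-0.15,0,-0.6]]' --delta_rot '[[0,0,0],[0,0,0],[0,0,0],[0,0,0],[0,0,0]]'

```text
time_s: 16.2
eef_pos: [0.4707, 0.1703, 0.0245]
ee_rot: [0.498, -0.498, -0.501, 0.503]
wrist_force: [0.1, -0.6, -1.2]
width: 0.0195
```

Emit:
carry_out --translation '[[0,0,-0.1],[0,0,-0.16],[0,0,-0.19],[0,0,-0.19]]' --delta_rot '[[0,0,0],[0,0,0],[0,0,0],[0,0,0]]'

```text
time_s: 16.7
eef_pos: [0.4709, 0.1708, 0.01]
ee_rot: [0.498, -0.498, -0.502, 0.502]
wrist_force: [-0.7, -0.4, -1.2]
width: 0.0199
```

Emit:
carry_out --translation '[[0,0,0],[0,0,0],[0,0,0],[0,0,0],[0,0,0.2],[0,0,0.6],[0,0,1],[0,0,1]]' --delta_rot '[[0,0,0],[0,0,0],[0,0,0],[0,0,0],[0,0,0],[0,0,0],[0,0,0],[0,0,0]]' --fingers 0.6

```text
time_s: 17.7
eef_pos: [0.4725, 0.1719, 0.0926]
ee_rot: [-0.497, 0.498, 0.504, -0.5]
wrist_force: [-0.3, 0.1, 0.0]
width: 0.0525
```

Emit:
carry_out --translation '[[0,0,0.5],[0,0,1],[0,0,1]]' --delta_rot '[[0,0,0],[0,0,0],[0,0,0]]'

```text
time_s: 18.08
eef_pos: [0.4723, 0.1718, 0.1725]
ee_rot: [-0.497, 0.498, 0.504, -0.5]
wrist_force: [-0.4, 0.6, -0.8]
width: 0.0523
```

Emit:
carry_out --translation '[[0,0.5,0.2],[0,1,0.5],[0,1,0.5],[0,1,0.5]]' --delta_rot '[[0,0,0],[0,0,0],[0,0,0],[0,0,0]]'

```text
time_s: 18.58
eef_pos: [0.4698, 0.25, 0.2081]
ee_rot: [0.498, -0.498, -0.501, 0.503]
wrist_force: [-0.2, 0.2, -0.1]
width: 0.0521
```

```bash
python3 - <<'E'
from h import *
s=save('scene','j1');w=save('wrist','j');d=save('side','j2')
cv2.imwrite('pics/j.png',np.vstack([cv2.resize(s[170:340,110:470],(635,300)),cv2.resize(w[:300],(635,298))])[:,:,::-1])
E
```

```text
(no output)
```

View pics/j.png

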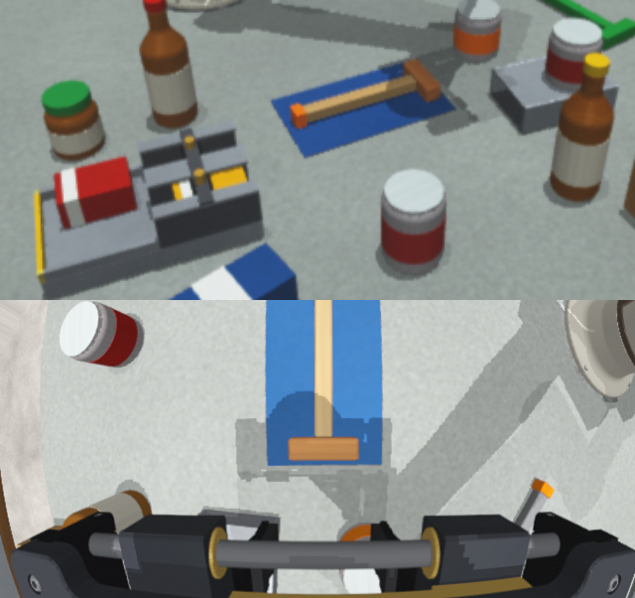

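The rod lies flat in the middle of the mat with even margins in both views. The red carton is flat on the tray, clear of the exit, and the yellow one is unmoved. Handing in.

```bash
python3 -c "
from cell import *
print(finish_job())"
```

```text
the job is handed in; nothing more can be done
None
```

The job is done and handed in at about 19 s of robot time, against the 69 s limit. I drew the wooden rod from its rack and regripped it near the handle. I then pushed the red carton through the sleeve nearer the robot, withdrew the rod, laid it on the blue mat and let go.

- **Push:** the wrist read about 10 N. The tip ended about 15 mm past the exit by my estimate, and its orange head was visible outside the sleeve.
- **Last pictures:** the red carton lies flat and wholly on the tray, and the yellow carton and the other goods look where they were. The rod lies flat and centred on the mat, with the gripper clear of it.
- **Not measured:** I judged the carton's and the rod's final positions by eye from the last pictures. No check failed. One early reading disagreed: the wrist camera put the rack mouth about 20 mm nearer than the other views. It did not affect the job.

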